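# Load the programming head and slide the fixture under the magnifier

### The arm

A 7-joint arm with a two-finger parallel gripper is mounted at the origin on the work surface. World frame = base frame: x ahead of the robot, y to its left, z up, the work surface at z = 0. Lengths are in m, angles in rad, forces in N, time in s.
With the tool pointing down it reaches from about 0.425 to 0.925 m from the base axis. Payload 6.8 kg.
Tool frame: the origin (TCP) lies at the very end of the fingers, on their centre line; the grasp point (between the pads) lies 19 mm behind it (grip_point_offset is the distance from the TCP to the grasp point, in m); z points along the fingers, y is the line along which they close (so a half turn about z gives the same grasp; the last joint's range is limited). The gripper opens to 85 mm and grips with 20 to 120 N. Pads are 22 mm wide; open, the fingers measure 114 mm over their backs; the gripper's body (76 mm by 85 mm) begins 54 mm behind the grasp point. The pads swing forward as they close: fully open they stand 13 mm farther back than shut.
Start: joints at [-1.26, 0.477, 0.022, 1.555, -0.011, 1.109, -0.083], TCP at [0.274, 0.617, 0.231] pointing down, gripper open.
Joint ranges: [-2.96, 2.96], [-0.34, 2.1], [-1.41, 1.46], [0.24, 2.44], [-1.37, 4.51], [0.17, 1.92], [-2.96, 2.96]. Speed limits (rad/s): [2.39, 2.39, 3.14, 3.14, 3.14, 3.14, 3.14].

### API

Orientations are given as a unit quaternion [w, x, y, z].
In Python, from station import * gives the robot as it stands.
- The arm moves only by the tool carry_out, never from a script. Its argument "rows" is text: rows parted by semicolons, each of 4 numbers parted by spaces: the shift along the world's x, y, z in mm, then the turn about the world's z in degrees. In form: dx dy dz yaw; .... A call has 1 to 10 rows; each row shifts and turns the commanded pose from where the row before left it; what a row does not reach is not made up. A row lasts 1/8 s, in which the tool goes at most 62.5 mm and 10.7 degrees, less where a joint would pass 70% of its speed; a pose out of reach is approached as far as the arm can. A call is refused whole if a number of a shift passes 62.5 or a number of a turn 10.7, either way. A call with a gripper value outside its range is refused whole. "claw" is the finger opening in mm, from 0 to 85.4, set as the call begins (left out, the last holds). The fingers move at their own pace and stop on an object; "force" is the grip in N (left out, the last holds). Time passes only in rows, so rows that do not move let the fingers close. It gives the time, the measured TCP pose, the force, the opening and the grip force at its end, in the units of the state.
- get_obs(): the state, without advancing time (a new reading comes with each control period).
- read_camera(name): name is "scene" or "top" or "wrist"; returns a dict with "img" (400x640x3 uint8, blue, green, red), "fov_y" (degrees; the focal length in pixels is half the picture's height over the tangent of half this angle, whatever the lens; pixels are square), "cx", "cy" (the principal point, pixels), "world_to_cam" (4x4, takes a point from world to camera coordinates). Camera axes: x right, y up, looking along -z (the intrinsics and any distortion apply to the point x, -y, -z); pixel columns grow to the right and rows downward; lengths in m; the calibration is good to about 2 mm. A picture is of the moment at which its call begins. There is no depth.
- hand_in(): hands the job in; it is judged then, once.
Trained networks look in the newest picture that a camera, given by its name, has taken for a name from the list of things; names that differ only in an ending like _2 or _b are one class to them, and where a whole thing is asked for, a point or a joint stands for the part that bears it (a point fixed in the world has none). Each returns a list of dicts, best first, with "confidence" (0 to 1); they miss things now and then, are a little off and sometimes report something else, mostly with a low value. They report only what shows in the picture. A call takes as long as a camera call. They do not tell look-alikes from the thing itself.
- recognise(camera, thing): "centre" ([column, row] in pixels, amid what is visible of it).
- outline_of(camera, thing): "pixels" (400x640 bool, what is visible of it) and "centre" ([column, row] in pixels, amid what is visible of it).
- place_of(camera, thing): "centre" ([column, row] in pixels: a listed point, or the origin of a listed thing).
The state is a dict: "t": time; "q": joint angles; "joint_vel": joint speeds; "joint_torque": joint torques, N m; "eef_pos": TCP position; "tool_rot": TCP orientation; "contact_force": force on the tool from outside, world axes, zero at the start; "torque": the same for the moment, N m; "gripper_width": opening from 0.0 (shut) to 1.0 (fully open); "grasp_force": force on a finger pad.
Only numpy, scipy, OpenCV 4.12 (cv2) and the standard library are available. Lean on these libraries where they do the work, as an engineer would, in place of code of your own. Each camera call takes 0.05 s, during which the arm holds its last target. There are 200 camera calls.

### The job

Lift the grey programming head out of the tray and lay it flat, rib up, in the bed of the bronze test fixture where the fixture stands. Then, keeping the fixture flat on the bench, slide it with the head aboard under the magnifier lamp until it lies centred and square on the blue pad, its fin pointing to the robot's left. Do not bump the lamp, leave the spanner keys in the tray and do not disturb the crucible.

Things in the scene. Friction and masses are not known exactly. Their poses are not given: they have to be found in the camera images.
- station: Fixed inspection station. Origin: centre of the blue pad (156 mm along x, 132 mm along y, white border, flush with the bench), at bench level; x points to the robot's right (towards the lamp post), z up. Carries the magnifier lamp. With the fixture on the pad its fin is under the lamp's near rim, where an upright gripper would hit the lamp: lean it 30 to 40 degrees to the robot's left.
- lens (a point): Centre of the lamp head's underside, 150 mm above the pad's centre: white ring 190 mm across and 28 mm high, clear solid glass inside. A cream hinge on its far rim (x 86 to 120 mm) reaches 195 mm above the bench; an arm rises from it to a 16 mm post at x = 175 mm, 307 mm high, on a round base of radius 36 mm. All fixed to the station, same axes.
- fixture: Loose bronze fixture, 0.7 kg. Origin: underside centre of its plate (124 mm along x, 100 along y, 8 thick); z up. Lips with tops at z = 14 mm surround a flat black bed, 106 mm (x) by 84 mm (y), centred, floor at z = 8 mm. On its -x side (robot's left) an upright fin stands out from the plate's edge: x = -62 to -102 mm, 14 mm thick along y, 45 mm high from the bench.
- fin (a point): Point in the fixture's fin, at x = -82 mm, y = 0, z = 30 mm of the fixture's frame (the fin's middle, 30 mm above the bench); same axes as the fixture. Pinch the fin across y.
- head: Loose matte grey programming head, 0.16 kg: flat body 90 mm along x, 66 mm along y, 18 mm high, with a grip rib on top along x, 64 mm long, 22 mm thick along y, from z = 18 to 42 mm. Origin: centre of its underside, z up. It lies in the tray. Either way round is right in the bed.
- tray: Fixed white open tray, 240 mm along x, 190 mm along y, 30 mm high, walls and floor 4 mm. Origin: centre of its underside.
- key_a: Loose steel spanner key, 120 mm long, lying in the tray; bystander. Origin: on its underside, x along its length.
- key_b: Loose steel spanner key like the other, lying crosswise at the far end of the tray; bystander. Origin: on its underside, x along its length.
- crucible: Loose white ceramic crucible, 64 mm across, 60 mm high, standing on the bench beyond the fixture; bystander. Origin: centre of its underside.
There are look-alikes about, which are no part of the job. There is more than one size of the fixture; the one meant has the size given above.

How it is judged:
By the outcome, as a careful person would: the job done as asked, in the order asked, and still so for the second after the job is handed in, with the robot touching nothing.
It also fails if it takes over 54 s, if anything falls off the work surface, if the arm or the gripper's body presses on something with over 40 N, if the wrist force passes 120 N, or if a joint passes its speed limit or range.

## Working session

There is one attempt and no reset: what is moved stays moved. The work goes in short steps, Python scripts to look and compute and a tool call to move; the robot and the scene stay as the last step left them, time stands still between calls to the robot, and variables do not carry over. Pictures are saved under pics/ and viewed, at most 10 in all, crops included, and the job is handed in when it is done.

Besides the shell and the picture viewer there is one more tool, called after "Emit:" as a command line: name --argument value ..., lists and objects as JSON in quotes. carry_out: Moves the arm, as the interface text tells. Its arguments: {"type":"object","properties":{"rows":{"type":"string"},"claw":{"type":"number"},"force":{"type":"number"}},"required":["rows"]}

```bash
ls; mkdir -p pics; python3 - <<'E'
from station import *
import cv2,numpy as np
o=get_obs();print(o['t'],o['q'],o['eef_pos'],o['tool_rot'])
for n in ['scene','top','wrist']:
    r=read_camera(n);cv2.imwrite(f'pics/{n}0.png',r['img'])
    print(n,[ (k,v) for k,v in r.items() if k!='img'])
    for th in ['station','lens','fixture','fin','head','tray','key_a','crucible']:
        try: print(th,[(np.round(d['centre']).tolist(),round(d['confidence'],2)) for d in place_of(n,th)])
        except Exception as e: print(th,e)
E
```

```text
pics
0.0 [-1.26009736  0.47778517  0.02233695  1.55647597 -0.01147762  1.10927105
 -0.0830894 ] [0.27427423 0.61611306 0.23032531] [-1.12724553e-04  2.07850736e-01  9.78160136e-01 -8.98619446e-04]
scene [('fov_y', 55.5598726055827), ('cx', 316.97246820673564), ('cy', 201.65394602754313), ('world_to_cam', array([[-0.75437035,  0.65644789,  0.00124235,  0.34132856],
       [-0.504001  , -0.58039345,  0.63962992,  0.27354339],
       [ 0.42060477,  0.4818917 ,  0.768682  , -1.17950607],
       [ 0.        ,  0.        ,  0.        ,  1.        ]]))]
station [([237.0, 170.0], 0.8)]
lens [([228.0, 125.0], 0.8)]
fixture [([316.0, 225.0], 0.9), ([254.0, 295.0], 0.84), ([373.0, 193.0], 0.62)]
fin [([361.0, 169.0], 0.97), ([283.0, 300.0], 0.96), ([331.0, 241.0], 0.74)]
head [([398.0, 281.0], 0.67)]
tray [([402.0, 306.0], 0.86)]
key_a [([433.0, 320.0], 0.85), ([369.0, 326.0], 0.78)]
crucible []
top [('fov_y', 56.83254899257235), ('cx', 322.0257362699936), ('cy', 197.44950221175554), ('world_to_cam', array([[-0.00329118, -0.99997469,  0.00630808,  0.13239808],
       [ 0.99674357, -0.00277217, 
[... 434 characters left out ...]
224.0, 208.0], 0.97)]
key_a [([231.0, 169.0], 0.79), ([200.0, 217.0], 0.6), ([368.0, 118.0], 0.23)]
crucible [([367.0, 118.0], 0.74)]
wrist [('fov_y', 59.4079605409942), ('cx', 316.01692069543066), ('cy', 203.41563165172914), ('world_to_cam', array([[ 4.07551144e-01,  9.13182279e-01,  4.36341627e-04,
        -6.75421980e-01],
       [-8.72400201e-01,  3.89491309e-01, -2.95320859e-01,
         3.75121332e-02],
       [-2.69851727e-01,  1.19977690e-01,  9.55398032e-01,
        -3.78635232e-01],
       [ 0.00000000e+00,  0.00000000e+00,  0.00000000e+00,
         1.00000000e+00]]))]
station []
lens []
fixture [([2.0, 387.0], 0.54)]
fin []
head []
tray []
key_a [([258.0, 394.0], 0.6)]
crucible []
```

View pics/top0.png

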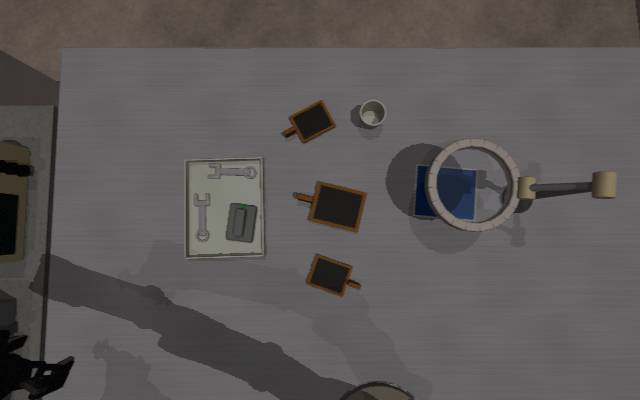

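View pics/scene0.png

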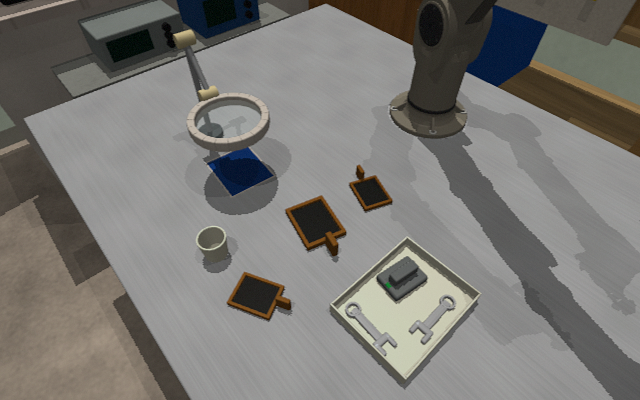

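The top view shows the tray at (224,208) with the head at (241,222). The large fixture is at (338,207) with its fin at (304,197), and there are two smaller look-alikes at (312,122) and (329,275). The lamp and pad are at (455,190). The scene view matches: head (402,278), fixture (316,222), pad (240,170).

```bash
cat > h.py <<'E'
from station import *
import cv2,numpy as np
from scipy.optimize import minimize
def proj(r,P):
    f=200/np.tan(np.radians(r['fov_y']/2));M=r['world_to_cam']
    c=np.atleast_2d(P)@M[:3,:3].T+M[:3,3]
    return np.c_[r['cx']+f*c[:,0]/-c[:,2], r['cy']+f*c[:,1]/c[:,2]]
def ray(r,uv):
    f=200/np.tan(np.radians(r['fov_y']/2));M=r['world_to_cam']
    d=M[:3,:3].T@np.array([(uv[0]-r['cx'])/f,-(uv[1]-r['cy'])/f,-1]);return -M[:3,:3].T@M[:3,3],d
def onz(r,uv,z):
    o,d=ray(r,uv);return o+d*(z-o[2])/d[2]
def tri(rs):
    A=0;b=0;R=[]
    for r,uv in rs:
        o,d=ray(r,uv);d=d/np.linalg.norm(d);N=np.eye(3)-np.outer(d,d);A=A+N;b=b+N@o;R.append((o,N))
    p=np.linalg.solve(A,b);return p,[np.linalg.norm(N@(p-o)) for o,N in R]
def box(x0,x1,y0,y1,z0,z1): return np.array([[x,y,z] for x in(x0,x1) for y in(y0,y1) for z in(z0,z1)],float)/1000
FIX=[box(-62,62,-50,50,0,14),box(-102,-62,-7,7,0,45)]
HEAD=[box(-45,45,-33,33,0,18),box(-32,32,-11,11,18,42)]
def sil(r,model,p):
    x,y,z,a=p;c,s=np.cos(a),np.sin(a);S=4
    R=np.array([[c,-s,0],[s,c,0],[0,0,1]]);im=np.zeros((400,640),np.uint8)
    for b in model:
        q=proj(r,b@R.T+[x,y,z]);h=cv2.convexHull(np.round(q*16).astype(np.int32))
        m=np.zeros_like(im);cv2.fillConvexPoly(m,h,255,cv2.LINE_AA,4);im=np.maximum(im,m)
    return im/255.
def fit(views,model,p0,fixz=None):
    # views: (r, mask)
    def cost(v):
        p=[v[0],v[1],fixz if fixz is not None else v[3],v[2]];e=0
        for r,m in views:
            s=sil(r,model,p);e+=1-np.minimum(s,m).sum()/np.maximum(s,m).sum()
        return e/len(views)
    v=[p0[0],p0[1],p0[3]]+([] if fixz is not None else [p0[2]])
    sx=np.vstack([v]+[np.array(v)+d for d in np.diag([.012,.012,.15,.012][:len(v)])])
    best=minimize(cost,v,method='Nelder-Mead',options=dict(initial_simplex=sx,xatol=1e-5,fatol=1e-6,maxiter=400))
    sx=np.vstack([best.x]+[best.x+d for d in np.diag([-.004,-.004,-.05,-.004][:len(v)])])
    best=minimize(cost,best.x,method='Nelder-Mead',options=dict(initial_simplex=sx,xatol=1e-5,fatol=1e-6,maxiter=400))
    return np.round(best.x,4),round(best.fun,3)
def near(l,uv): 
    l=[d for d in l if np.hypot(*(np.array(d['centre'])-uv))<25]; return l[0]['pixels'].astype(float) if l else None
E
cat > m1.py <<'E'
from h import *
T=read_camera('top');S=read_camera('scene')
for name,model,ut,us,a0 in [('fixture',FIX,(338,207),(316,225),-.2),('head',HEAD,(241,222),(400,278),1.4)]:
    mt=near(outline_of('top',name),ut);ms=near(outline_of('scene',name),us)
    g=onz(T,ut,.01);print(name,'guess',g, None if mt is None else mt.sum(), None if ms is None else ms.sum())
    v=[(r,m) for r,m in((T,mt),(S,ms)) if m is not None]
    for vv in [v]+[[x] for x in v]:
        for a in ([-1.57-.2+0] if name=='fixture' else [-1.4,-1.75]):
          for aa in ([a,1.57-.2,a0,a0+3.14] if name=='fixture' else [a]):
            if len(vv)==2: print(' free',fit(vv,model,[g[0],g[1],.004,aa]))
            print(' z fixed',fit(vv,model,[g[0],g[1],0,aa],0. if name=='fixture' else .004))
print('lens',tri([(T,np.array(place_of('top','lens')[0]['centre'])),(S,np.array(place_of('scene','lens')[0]['centre']))]))
for n,r in(('top',T),('scene',S)):
    hsv=cv2.cvtColor(r['img'],cv2.COLOR_BGR2HSV);m=cv2.inRange(hsv,(110,130,30),(130,255,255))
    k,l,st,c=cv2.connectedComponentsWithStats(m)
    for i in np.argsort(-st[1:,4])[:3]+1:
        P=np.array([onz(r,(x,y),0)[:2] for y,x in np.argwhere(l==i)]);print(n,st[i],np.round(c[i]), cv2.minAreaRect(P.astype(np.float32)*1000))
for n,r in(('top',T),('scene',S)):
  for th in ('tray','crucible','key_a'):
    for d in place_of(n,th): print(n,th,np.round(onz(r,d['centre'],.004),3),round(d['confidence'],2))
E
python3 m1.py
```

```text
fixture guess [0.53954205 0.09134272 0.01      ] 2143.0 2058.0
 free (array([ 0.5399,  0.0902, -1.8327, -0.0021]), np.float64(0.087))
 z fixed (array([ 0.5403,  0.0908, -1.8262]), np.float64(0.088))
 free (array([ 0.5404,  0.0915,  1.3121, -0.0015]), np.float64(0.182))
 z fixed (array([0.5405, 0.0923, 1.3081]), np.float64(0.183))
 free (array([5.389e-01, 9.150e-02, 2.260e-02, 4.000e-04]), np.float64(0.375))
 z fixed (array([0.5396, 0.0906, 0.0361]), np.float64(0.375))
 free (array([5.3880e-01, 9.1200e-02, 3.1623e+00, 5.0000e-04]), np.float64(0.372))
 z fixed (array([0.5394, 0.0912, 3.1874]), np.float64(0.372))
 z fixed (array([ 0.5411,  0.092 , -1.8241]), np.float64(0.08))
 z fixed (array([0.5415, 0.0931, 1.331 ]), np.float64(0.161))
 z fixed (array([0.5403, 0.092 , 0.0361]), np.float64(0.353))
 z fixed (array([0.541 , 0.0921, 3.1711]), np.float64(0.354))
 z fixed (array([ 0.5391,  0.0879, -1.8176]), np.float64(0.089))
 z fixed (array([0.5403, 0.0909, 1.2852]), np.float64(0.201))
 z fixed (array([ 0.5368,  0.0909, -0.0167]), np.float64(0.395))
 z fixed (array([0.5383, 0.0903, 3.1463]
[... 1170 characters left out ...]
 156  51  33 357] [240. 167.] ((570.103515625, -190.33706665039062), (116.4972152709961, 117.86038208007812), 79.3331527709961)
scene [230 171  26  16 133] [244. 179.] ((584.5125732421875, -143.48338317871094), (53.67477798461914, 63.082855224609375), 43.59746170043945)
scene [224 171   5   8  20] [226. 174.] ((612.790771484375, -185.45364379882812), (28.57308006286621, 8.510160446166992), 63.22170639038086)
top tray [0.543 0.366 0.004] 0.8
top crucible [0.759 0.007 0.004] 0.84
top key_a [0.639 0.365 0.004] 0.95
top key_a [0.516 0.423 0.004] 0.67
scene tray [0.539 0.359 0.004] 0.79
scene crucible [0.762 0.004 0.004] 0.6
scene key_a [0.625 0.35  0.004] 0.98
scene key_a [0.514 0.425 0.004] 0.7
```

Emit:
carry_out --rows "25 -32 0 2;25 -32 0 2;25 -32 0 2;25 -32 0 2;25 -32 0 2;25 -32 0 2;25 -32 0 2;25 -32 0 2;27 -33 0 1;0 0 0 0" --claw 60 --force 40

```text
t: 3.3
eef_pos: [0.5044, 0.3235, 0.2315]
tool_rot: [0.001, 0.065, 0.998, -0.001]
contact_force: [0.2, -0.2, 0.4]
gripper_width: 0.698
grasp_force: 0.0
```

```bash
cat > m2.py <<'E'
from h import *
import sys
o=get_obs();print(o['t'],o['eef_pos'],o['tool_rot'],o['gripper_width'])
W=read_camera('wrist');cv2.imwrite('pics/w1.png',W['img'])
T=read_camera('top');S=read_camera('scene')
vs=[(n,r,near(outline_of(n,'head'),proj(r,[.502,.326,.02])[0])) for n,r in(('wrist',W),('top',T),('scene',S))]
vs=[(n,r,m) for n,r,m in vs if m is not None];print([n for n,_,_ in vs])
a=[(r,m) for _,r,m in vs]
print('free',fit(a,HEAD,[.502,.326,.004,-.13]));print(fit(a,HEAD,[.502,.326,.004,-.13],.004))
for x in a: print(fit([x],HEAD,[.502,.326,.004,-.13],.004))
E
python3 m2.py
```

```text
3.3 [0.50442239 0.32349772 0.23150626] [ 8.07220569e-04  6.45302510e-02  9.97915173e-01 -7.09399389e-04] 0.6982239304077943
['wrist', 'top', 'scene']
free (array([ 0.5018,  0.3274, -0.1322, -0.0016]), np.float64(0.202))
(array([ 0.5024,  0.3274, -0.1235]), np.float64(0.211))
(array([ 0.5025,  0.3281, -0.1215]), np.float64(0.091))
(array([ 0.5028,  0.3257, -0.178 ]), np.float64(0.374))
(array([ 0.5001,  0.3248, -0.0565]), np.float64(0.157))
```

View pics/w1.png

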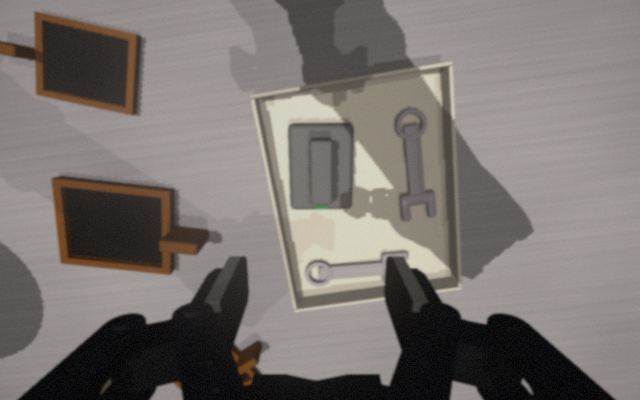

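The wrist view shows the head upright at about (320,166), rib up, clear of both keys at (415,165) and (355,270). The open fingers have room around the rib.

Emit:
carry_out --rows "-2 4 -30 0;0 0 -40 0;0 0 -40 0;0 0 -40 0;0 0 -30 0;0 0 -20 0;0 0 -5 0;0 0 0 0" --claw 48

```text
t: 4.6
eef_pos: [0.4998, 0.3322, 0.0268]
tool_rot: [0.0, 0.061, 0.998, 0.0]
contact_force: [0.5, -0.2, 0.1]
gripper_width: 0.565
grasp_force: 0.0
```

Emit:
carry_out --rows "0 0 0 0;0 0 0 0;0 0 0 0;0 0 0 0;0 0 0 0" --claw 5 --force 45

```text
t: 5.22
eef_pos: [0.5003, 0.332, 0.0276]
tool_rot: [0.001, 0.061, 0.998, 0.001]
contact_force: [0.1, -1.3, 6.5]
gripper_width: 0.248
grasp_force: 45.5
```

Emit:
carry_out --rows "0 0 8 0;0 0 25 0;0 0 40 0;0 0 47 0;4 -24 0 -9.5;4 -24 0 -9.5;4 -24 0 -9.5;4 -24 0 -9.5;4 -24 0 -9.5;4 -24 0 -9.5"

```text
t: 6.48
eef_pos: [0.5232, 0.187, 0.1465]
tool_rot: [-0.0, 0.532, 0.847, 0.0]
contact_force: [0.3, -0.8, -2.0]
gripper_width: 0.244
grasp_force: 44.5
```

Emit:
carry_out --rows "4 -24 0 -9.5;4 -24 0 -9.5;4 -24 0 -9.5;4 -24 0 -9.5;0 0 0 -2;0 0 0 0;0 0 0 0"

```text
t: 7.35
eef_pos: [0.5393, 0.093, 0.1463]
tool_rot: [-0.0, 0.787, 0.617, 0.0]
contact_force: [-0.4, 0.7, -1.6]
gripper_width: 0.247
grasp_force: 44.5
```

```bash
cat > m3.py <<'E'
from h import *
from scipy.spatial.transform import Rotation as Ro
o=get_obs();print(o['t'],o['eef_pos'],o['tool_rot'],o['gripper_width'],o['grasp_force'],o['contact_force'])
q=o['tool_rot'];R=Ro.from_quat([q[1],q[2],q[3],q[0]]).as_matrix();print('tool y angle',np.degrees(np.arctan2(R[1,1],R[0,1])),'z',R[:,2])
W=read_camera('wrist');cv2.imwrite('pics/w2.png',W['img'])
S=read_camera('scene');T=read_camera('top')
e=o['eef_pos'];p0=[e[0],e[1],e[2]-.022,-1.825]
for n,r in(('wrist',W),('scene',S),('top',T)):
    m=near(outline_of(n,'head'),proj(r,[e[0],e[1],e[2]-.01])[0])
    if m is not None: print(n,'head',m.sum(),fit([(r,m)],HEAD,p0,e[2]-.0225))
    l=[d['pixels'].astype(float) for d in outline_of(n,'fixture')]
    g=proj(r,[.54,.091,0.01])[0]
    for m in l:
        ys,xs=np.nonzero(m); 
        if np.hypot(xs.mean()-g[0],ys.mean()-g[1])<50: print(n,'fix',m.sum(),fit([(r,m)],FIX,[.54,.091,0,-1.825],0.))
E
python3 m3.py
```

```text
7.35 [0.53928032 0.09303886 0.14629826] [-3.20351255e-04  7.86942418e-01  6.17026346e-01  1.26098325e-04] 0.24668801574720522 44.48581874370575 [-0.41340204  0.67155772 -1.57098252]
tool y angle -13.801376286946073 z [-1.96866087e-04  6.59807959e-04 -9.99999763e-01]
scene head 887.0 (array([ 0.5379,  0.0875, -1.8796]), np.float64(0.345))
scene fix 1937.0 (array([ 0.5388,  0.0891, -1.832 ]), np.float64(0.146))
top fix 213.0 (array([ 0.5431,  0.0962, -1.8133]), np.float64(0.908))
```

View pics/w2.png

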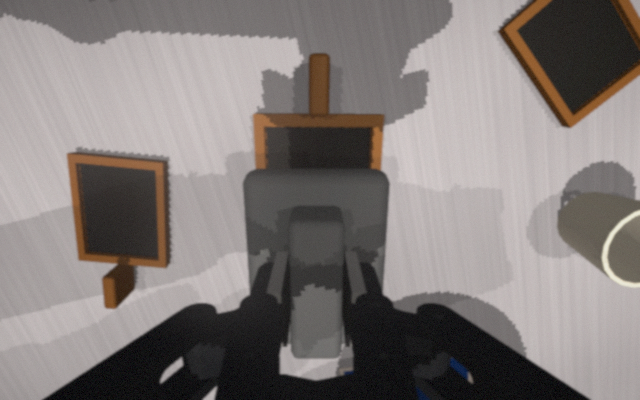

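The wrist view shows the head held squarely over the fixture. Its end edge is at row 169, columns 244–389, the plate's corners are at (253,114) and (384,113), and the fin is at column 319.

```bash
cat > m4.py <<'E'
from h import *
W=read_camera('wrist');o=get_obs();e=o['eef_pos'];print(e)
def edges(img,fn): pass
g=cv2.cvtColor(W['img'],cv2.COLOR_BGR2GRAY).astype(float)
# head corners (body top plane) and edges at rows
zt=e[2]-.0236+.018
for uv in [(244,215),(389,215),(316,169)]: print('top plane',np.round(onz(W,uv,zt)-e,4),'bottom plane',np.round(onz(W,uv,zt-.018)-e,4))
hsv=cv2.cvtColor(W['img'],cv2.COLOR_BGR2HSV);m=cv2.inRange(hsv,(5,120,40),(20,255,255))
k,l,st,c=cv2.connectedComponentsWithStats(m)
for i in range(1,k):
    if st[i,4]>300: print(st[i],c[i])
for uv in [(253,114),(384,113)]: print('plate corner z14',np.round(onz(W,uv,.014),4))
for uv in [(309,56),(329,56)]: print('fin tip z45',np.round(onz(W,uv,.045),4))
for p in ([.540,.091,0,-1.825],[.5395,.0905,0,-1.825]):
    x,y,_,a=p;R=np.array([[np.cos(a),-np.sin(a)],[np.sin(a),np.cos(a)]])
    print('pred corners',[np.round(R@np.array(v)+[x,y],4) for v in((-.062,-.05),(-.062,.05),(-.102,-.007),(-.102,.007))])
E
python3 m4.py
```

```text
[0.53948663 0.09170139 0.14629874]
top plane [-0.025   0.0318 -0.0056] bottom plane [-0.0303  0.0267 -0.0236]
top plane [ 0.0375  0.0162 -0.0056] bottom plane [ 0.0399  0.0092 -0.0236]
top plane [ 0.0111  0.0442 -0.0056] bottom plane [ 0.0102  0.0406 -0.0236]
[ 499    0  141  124 3171] [556.07410911  68.46609902]
[612   0  28  49 627] [629.05103668  17.76714514]
[ 253   52  129  118 3566] [319.24509254 114.23639933]
[  67  153  100  154 3850] [117.07246753 227.37818182]
plate corner z14 [0.5083 0.1635 0.014 ]
plate corner z14 [0.6048 0.1401 0.014 ]
fin tip z45 [0.5594 0.1896 0.045 ]
fin tip z45 [0.5718 0.1864 0.045 ]
pred corners [array([0.5072, 0.1636]), array([0.604 , 0.1384]), array([0.5589, 0.1915]), array([0.5724, 0.188 ])]
pred corners [array([0.5067, 0.1631]), array([0.6035, 0.1379]), array([0.5584, 0.191 ]), array([0.5719, 0.1875])]
```

Emit:
carry_out --rows "2 2 -30 0;0 0 -30 0;0 0 -25 0;0 0 -15 0;0 0 -8 0;0 0 -5 0;0 0 0 0;0 0 0 0"

```text
t: 8.85
eef_pos: [0.542, 0.0938, 0.0339]
tool_rot: [0.0, 0.788, 0.616, 0.001]
contact_force: [-0.2, 0.3, -2.7]
gripper_width: 0.247
grasp_force: 44.5
```

Emit:
carry_out --rows "0 0 -1 0;0 0 -1 0;0 0 0 0"

```text
t: 9.22
eef_pos: [0.5417, 0.0938, 0.0316]
tool_rot: [-0.0, 0.788, 0.616, 0.0]
contact_force: [-0.5, 0.5, 3.2]
gripper_width: 0.248
grasp_force: 45.0
```

Emit:
carry_out --rows "0 0 0 0;0 0 0 0;0 0 0 0;0 0 10 0;0 0 30 0;0 0 40 0;0 0 30 0;0 0 0 0" --claw 50

```text
t: 10.22
eef_pos: [0.5433, 0.094, 0.1442]
tool_rot: [0.001, 0.788, 0.616, 0.003]
contact_force: [0.5, 0.1, -0.3]
gripper_width: 0.59
grasp_force: 0.0
```

```bash
cat > m5.py <<'E'
from h import *
o=get_obs();e=o['eef_pos'];print(o['t'],e,o['tool_rot'])
W=read_camera('wrist');cv2.imwrite('pics/w3.png',W['img'])
S=read_camera('scene')
for n,r in(('wrist',W),('scene',S)):
    m=near(outline_of(n,'head'),proj(r,[.541,.092,.02])[0])
    if m is not None: print(n,'head',m.sum(),fit([(r,m)],HEAD,[.541,.092,.008,-1.825],.008))
    g=proj(r,[.541,.092,0.01])[0]
    for d in outline_of(n,'fixture'):
        m=d['pixels'].astype(float);ys,xs=np.nonzero(m)
        if np.hypot(xs.mean()-g[0],ys.mean()-g[1])<60:
            print(n,'fix',m.sum(),fit([(r,m)],FIX,[.54,.091,0,-1.825],0.))
            hm=sil(r,HEAD,[.541,.092,.008,-1.825]);print(' +head',fit([(r,np.maximum(m,hm))],FIX+HEAD[1:],[.54,.091,0,-1.825],0.))
E
python3 m5.py
```

```text
10.225 [0.54329532 0.09396744 0.14418555] [7.58606279e-04 7.88036559e-01 6.15622465e-01 2.60512451e-03]
wrist head 9146.0 (array([ 0.5418,  0.0911, -1.8236]), np.float64(0.089))
wrist fix 10343.0 (array([ 0.5408,  0.0922, -1.8178]), np.float64(0.492))
 +head (array([ 0.5408,  0.0921, -1.8173]), np.float64(0.036))
scene head 935.0 (array([ 0.5392,  0.0872, -1.8424]), np.float64(0.179))
scene fix 1029.0 (array([ 0.5384,  0.0882, -1.826 ]), np.float64(0.545))
 +head (array([ 0.538 ,  0.0884, -1.8219]), np.float64(0.096))
```

View pics/w3.png

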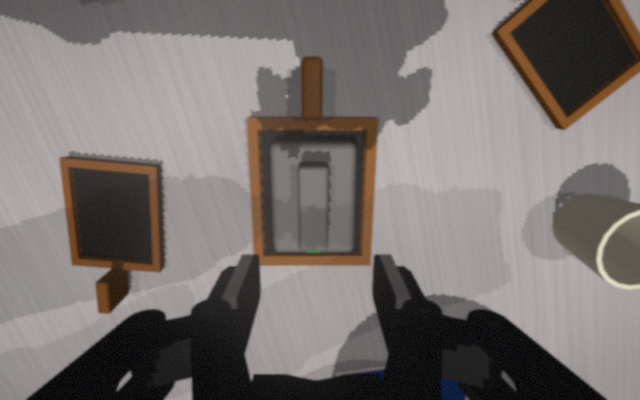

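The wrist view shows the head flat in the bed, rib up, at (315,200). The fixture rim spans columns 248–378 and the fin is at (312,85). Next I grip the fin near its end.

Emit:
carry_out --rows "6 31 0 0;7 31 0 0;8 30 0 0;0 0 -40 0;0 0 -40 0;0 0 -30 0;0 0 -20 0;0 0 0 0;0 0 0 0"

```text
t: 11.65
eef_pos: [0.5633, 0.1857, 0.0122]
tool_rot: [0.0, 0.788, 0.616, 0.001]
contact_force: [0.6, -0.4, -0.1]
gripper_width: 0.588
grasp_force: 0.0
```

Emit:
carry_out --rows "0 0 0 0;0 0 0 0;0 0 0 0;0 0 0 0" --claw 0 --force 60

```text
t: 12.15
eef_pos: [0.5633, 0.186, 0.0124]
tool_rot: [0.0, 0.788, 0.616, 0.001]
contact_force: [-0.9, 0.6, 5.2]
gripper_width: 0.153
grasp_force: 58.9
```

```bash
cat > m6.py <<'E'
from h import *
T=read_camera('top');S=read_camera('scene')
PT=[place_of('top','lens'),place_of('scene','lens')]
if all(PT): print(tri([(T,np.array(PT[0][0]['centre'])),(S,np.array(PT[1][0]['centre']))]))
print([np.round(onz(r,d['centre'],0),4) for n,r in(('top',T),('scene',S)) for d in place_of(n,'station')[:2]])
# ring ellipse top: whitish; pad: crops
cv2.imwrite('pics/top2.png',cv2.resize(T['img'][130:260,380:570],None,fx=4,fy=4,interpolation=cv2.INTER_CUBIC))
cv2.imwrite('pics/scene2.png',cv2.resize(S['img'][80:210,170:310],None,fx=4,fy=4,interpolation=cv2.INTER_CUBIC))
a=cv2.imread('pics/top2.png');b=cv2.imread('pics/scene2.png')
cv2.imwrite('pics/pad.png',cv2.resize(np.hstack([a,b]),None,fx=.6,fy=.6,interpolation=cv2.INTER_AREA))
np.savez('ts.npz',T=T['img'],S=S['img'])
E
python3 m6.py
```

```text
(array([ 0.57150524, -0.17617447,  0.15307305]), [np.float64(0.00472846997038225), np.float64(0.00472846997038224)])
[]
```

View pics/pad.png

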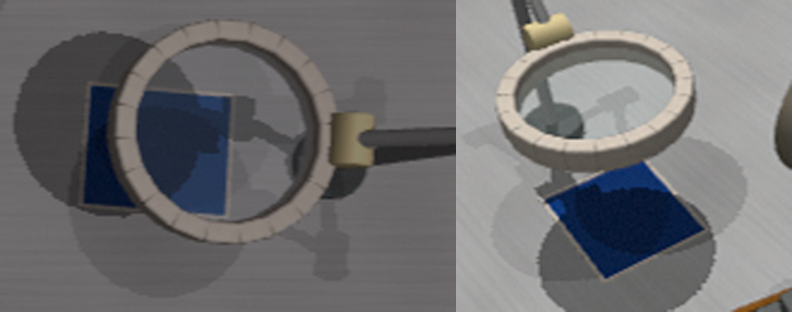

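The crops show the pad turned a few degrees. In the top crop its corners are at (91,83), (81,207), (232,95) and (227,217). In the scene crop they are at (544,200), (605,279), (706,232) and (640,160).

```bash
cat > m7.py <<'E'
from h import *
from scipy.optimize import least_squares
T=read_camera('top');S=read_camera('scene')
ct=[(380+(u+.5)/2.4-.5,130+(v+.5)/2.4-.5) for u,v in((91,83),(81,207),(232,95),(227,217))]
cs=[(170+(u-456+.5)/2.4-.5,80+(v+.5)/2.4-.5) for u,v in((640,160),(544,200),(605,279),(706,232))]
for n,r,c in(('top',T,ct),('scene',S,cs)):
    print(n,[np.round(onz(r,uv,0)[:2]*1000).tolist() for uv in c])
# subpixel refine: model of blue region fit: maximise blueness inside inner rect vs outside, both views
blue=[]
for r in (T,S):
    i=r['img'].astype(float); b=(i[...,0]-i[...,2])/(i.sum(2)+30); blue.append(np.clip((b-.12)/.2,0,1))
vis=[]
def cost(v,w,views):
    e=0
    for k in views:
        r=(T,S)[k]
        s=sil(r,[box(-78+w,78-w,-66+w,66-w,0,0)],[v[0],v[1],0,v[2]]);B=blue[k]
        g=proj(r,[.575,-.18,0])[0].astype(int);sl=(slice(g[1]-45,g[1]+45),slice(g[0]-50,g[0]+50))
        e+=((s-B)[sl]**2).sum()
    return e
for views in([0],[1],[0,1]):
  for w in(1.5,3,4.5):
    b=None
    for a in(-1.5,-1.57,-1.64):
        x0=[.574,-.18,a];m=minimize(cost,x0,(w,views),method='Nelder-Mead',options=dict(initial_simplex=np.vstack([x0]+[np.array(x0)+d for d in np.diag([.006,.006,.05])]),xatol=1e-5,fatol=1e-3))
        if b is None or m.fun<b.fun:b=m
    print(views,w,np.round(b.x,4),round(np.degrees(b.x[2]),1),round(b.fun,1))
E
python3 m7.py
```

```text
top [[647.0, -110.0], [517.0, -97.0], [634.0, -258.0], [506.0, -248.0]]
scene [[509.0, -242.0], [630.0, -257.0], [642.0, -111.0], [520.0, -96.0]]
[0] 1.5 [ 0.5768 -0.1801 -1.6387] -93.9 1816.8
[0] 3 [ 0.5771 -0.1765 -1.6594] -95.1 1678.8
[0] 4.5 [ 0.5762 -0.1768 -1.6597] -95.1 1547.0
[1] 1.5 [ 0.5695 -0.1838 -1.64  ] -94.0 290.5
[1] 3 [ 0.5712 -0.1824 -1.6597] -95.1 213.0
[1] 4.5 [ 0.5739 -0.1816 -1.6519] -94.6 139.4
[0, 1] 1.5 [ 0.5729 -0.1815 -1.64  ] -94.0 2124.1
[0, 1] 3 [ 0.5751 -0.1804 -1.6613] -95.2 1906.9
[0, 1] 4.5 [ 0.5759 -0.1787 -1.6587] -95.0 1698.2
```

Emit:
carry_out --rows "1 -8 0 0.4;2 -16 0 0.7;2 -20 0 0.9;2 -20 0 0.9;3 -20 0 0.9;3 -20 0 0.9;3 -20 0 0.9;3 -20 0 0.9;3 -20 0 0.9;2 -20 0 0.9"

```text
t: 13.8
eef_pos: [0.5874, 0.0055, 0.0124]
tool_rot: [-0.001, 0.74, 0.672, 0.002]
contact_force: [-1.7, 9.6, 7.5]
gripper_width: 0.155
grasp_force: 59.3
```

Emit:
carry_out --rows "1 -16 0 0.5;1 -8 0 0.4;0 -5 0 0;0 0 0 0;0 0 0 0"

```text
t: 14.42
eef_pos: [0.5896, -0.0245, 0.0124]
tool_rot: [-0.001, 0.736, 0.677, 0.002]
contact_force: [0.4, 6.0, 6.6]
gripper_width: 0.154
grasp_force: 59.1
```

```bash
cat > m8.py <<'E'
from h import *
import sys
tag=sys.argv[1];gx,gy=float(sys.argv[2]),float(sys.argv[3])
o=get_obs();print(o['t'],o['eef_pos'],o['tool_rot'],o['contact_force'],o['gripper_width'])
W=read_camera('wrist');cv2.imwrite(f'pics/w{tag}.png',W['img']);T=read_camera('top');S=read_camera('scene')
cv2.imwrite(f'pics/pair{tag}.png',np.hstack([cv2.resize(r['img'][max(v-75,0):v+75,u-100:u+100],(800,600) ,interpolation=cv2.INTER_CUBIC)[::2,::2] for r,(u,v) in((T,(430,190)),(S,(250,160)))]))
np.savez(f's{tag}.npz',W=W['img'],T=T['img'],S=S['img'],M=W['world_to_cam'])
print(proj(T,[gx,gy,.02]),proj(S,[gx,gy,.02]))
E
python3 m8.py 4 .5808 -.1232
```

```text
14.425 [ 0.58955034 -0.02453145  0.01238668] [-5.93761671e-04  7.35533734e-01  6.77485713e-01  1.69759484e-03] [0.39870953 6.02329746 6.55210417] 0.15413555176482113
[[425.66982852 189.69032759]] [[248.09132377 176.4072399 ]]
```

View pics/pair4.png

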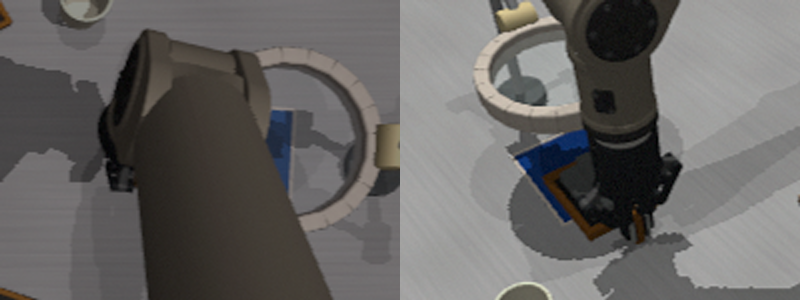

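The top view shows the arm over the fixture, clear of the ring. The scene crop shows the fixture half on the pad with the fin gripped. I'll release, back off and measure.

Emit:
carry_out --rows "0 0 0 0;0 0 0 0;0 0 0 0;0 0 20 0;0 0 40 0;1 15 30 0;2 30 30 0;2 25 0 0;2 20 0 0;0 0 0 0" --claw 85

```text
t: 15.82
eef_pos: [0.5954, 0.0645, 0.1314]
tool_rot: [-0.0, 0.735, 0.678, 0.0]
contact_force: [-0.6, -0.6, -0.3]
gripper_width: 0.992
grasp_force: 0.0
```

```bash
python3 m8.py 5 .5808 -.1232; cat > m9.py <<'E'
from h import *
import sys
tag=sys.argv[1];p0=[float(x) for x in sys.argv[2:5]]
d=np.load(f's{tag}.npz');W=read_camera('wrist');T=read_camera('top');S=read_camera('scene')
for n,r in(('wrist',W),('top',T),('scene',S)):
    i=r['img'];hsv=cv2.cvtColor(i,cv2.COLOR_BGR2HSV);m=cv2.inRange(hsv,(4,110,35),(22,255,255))
    roi=sil(r,[box(-75,75,-62,62,0,14),box(-112,-60,-17,17,0,50)],[p0[0],p0[1],0,p0[2]])>.5
    hm=sil(r,[box(-53,53,-42,42,9,14),HEAD[1]+[0,0,.008]],[p0[0],p0[1],0,p0[2]])
    m=np.where(roi,m,0);m=cv2.morphologyEx(m,cv2.MORPH_OPEN,np.ones((2,2)))
    k,l,st,_=cv2.connectedComponentsWithStats(m)
    print(n,m.sum()//255,[s.tolist() for s in st[1:] if s[4]>20])
    mm=np.maximum(m/255.,hm)
    print('  ',fit([(r,mm)],FIX+[HEAD[1]+[0,0,.008]],[p0[0],p0[1],0,p0[2]],0.))
E
python3 m9.py 5 .5808 -.1232 -1.658
```

```text
15.825 [0.59535963 0.06450284 0.13139967] [-2.70162048e-04  7.35093073e-01  6.77966143e-01  1.01290133e-04] [-0.58295311 -0.62902293 -0.30774721] 0.9924612398317311
[[425.66982852 189.69032759]] [[248.09132377 176.4072399 ]]
wrist 2827 [[263, 306, 113, 69, 2823]]
   (array([ 0.585 , -0.1265, -1.6026]), np.float64(0.134))
top 0 []
   (array([ 0.581 , -0.126 , -1.4912]), np.float64(0.321))
scene 427 [[223, 170, 50, 38, 345], [270, 181, 9, 12, 74]]
   (array([ 0.5798, -0.1204, -1.6606]), np.float64(0.18))
```

View pics/w5.png

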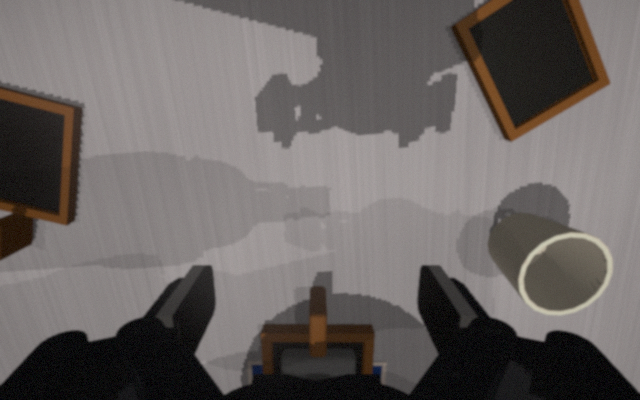

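The wrist view shows the fixture at the bottom edge, fin tip at (318,290), pad edges at (260,372) and (380,372), and the crucible well away at (550,260). I'll turn the gripper so the wrist camera sees the station from the side.

Emit:
carry_out --rows "0 0 0 10;0 0 0 10;0 0 0 10;0 0 0 10;0 0 0 10;0 0 0 10;0 0 0 10;0 0 0 10;0 0 0 10;0 0 0 0"

```text
t: 17.38
eef_pos: [0.5955, 0.0617, 0.1312]
tool_rot: [-0.0, 0.043, 0.999, 0.0]
contact_force: [0.6, 0.3, 0.6]
gripper_width: 1.0
grasp_force: 0.0
```

```bash
python3 m8.py 6 .5815 -.122;python3 m9.py 6 .5815 -.122 -1.658
```

```text
17.375 [0.5954524  0.06165114 0.1311872 ] [-1.63290263e-04  4.33449105e-02  9.99060154e-01  4.87612703e-06] [0.55928541 0.29356912 0.55490109] 0.999587268855016
[[425.17334511 189.4072005 ]] [[248.13065181 176.7919011 ]]
wrist 5995 [[0, 135, 110, 66, 1459], [111, 135, 42, 12, 329], [10, 146, 191, 114, 4203]]
   (array([ 0.5829, -0.1255, -1.6421]), np.float64(0.096))
top 0 []
   (array([ 0.5804, -0.1218, -1.5095]), np.float64(0.323))
scene 651 [[223, 160, 56, 48, 647]]
   (array([ 0.5798, -0.1201, -1.6603]), np.float64(0.103))
```

View pics/w6.png

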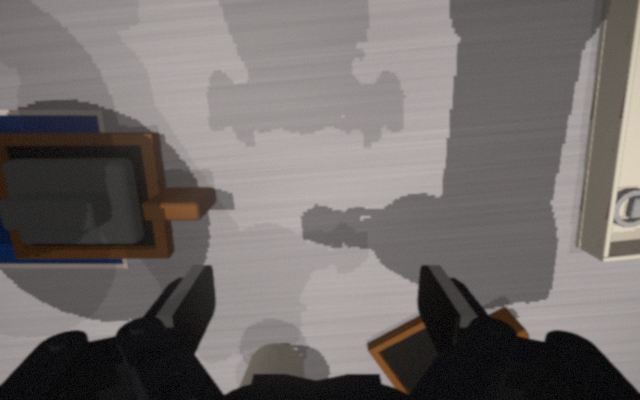

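The wrist view shows the pad's near corners at (103,111) and (126,265). The fixture's plate corners are at (158,133) and (171,258) and the fin end is at (213,195), so both are measurable in one picture.

```bash
cat > m10.py <<'E'
from h import *
W=read_camera('wrist')
P=[onz(W,u,0)[:2] for u in((103.5,110.5),(127,266))]
F=[onz(W,u,.014)[:2] for u in((158,133),(172.5,257.5))]
T=[onz(W,u,.045)[:2] for u in((213,187.5),(214,205))]
def rep(n,P,half,ref):
    P=np.array(P);d=P[1]-P[0];print(n,np.round(P*1000,1).tolist(),'len',np.linalg.norm(d)*1000,'perp dir',np.degrees(np.arctan2(d[1],d[0]))-90)
    a=np.arctan2(d[1],d[0])-np.pi/2;x=np.array([np.cos(a),np.sin(a)]);print('   centre',np.round((P.mean(0)+half*x)*1000,1))
rep('pad',P,.078,0);rep('fix',F,.062,0)
print('fin end z45',np.round(np.array(T)*1000,1))
E
python3 m10.py
```

```text
pad [[517.9, -91.1], [647.0, -105.2]] len 129.83876346206134 perp dir -96.24055524684063
   centre [ 574.  -175.7]
fix [[537.0, -47.5], [636.2, -57.6]] len 99.66349099692702 perp dir -95.78895775202132
   centre [ 580.3 -114.2]
fin end z45 [[573.7  -4.6]
 [586.   -6.1]]
```

```bash
cat >> m10.py <<'E'
print('--- with M of the picture')
W6=dict(W);W6['world_to_cam']=np.load('s6.npz')['M']
print(np.abs(W6['world_to_cam']-W['world_to_cam']).max())
W=W6
rep('pad',[onz(W,u,0)[:2] for u in((103.5,110.5),(127,266))],.078,0);rep('fix',[onz(W,u,.014)[:2] for u in((158,133),(172.5,257.5))],.062,0)
print('fin end z45',np.round(np.array([onz(W,u,.045)[:2] for u in((213,187.5),(214,205))])*1000,1))
W=read_camera('wrist');hsv=cv2.cvtColor(W['img'],cv2.COLOR_BGR2HSV)
m=cv2.inRange(hsv,(4,110,35),(22,255,255))[:280,:260]
ys,xs=np.nonzero(m);print('rightmost per row',[(y,int(xs[ys==y].max())) for y in range(130,270,8) if (ys==y).any()])
b=cv2.inRange(hsv,(105,120,30),(130,255,255))[:300,:260];ys,xs=np.nonzero(b);print('blue right',[(int(y),int(xs[ys==y].max())) for y in np.unique(ys)[::3]])
print('blue rows by col',[(x,int(ys[xs==x].min()),int(ys[xs==x].max())) for x in range(0,120,15) if (xs==x).any()]);cv2.imwrite('pics/w7.png',W['img'])
E
python3 m10.py
```

```text
pad [[518.0, -91.0], [647.1, -105.1]] len 129.84281549793138 perp dir -96.21526796512005
   centre [ 574.1 -175.6]
fix [[537.1, -47.5], [636.2, -57.5]] len 99.6673111277908 perp dir -95.76351796647248
   centre [ 580.4 -114.2]
fin end z45 [[573.8  -4.6]
 [586.   -6. ]]
--- with M of the picture
0.002014538246617306
pad [[517.6, -91.9], [646.6, -106.2]] len 129.77105908205596 perp dir -96.3206896083779
   centre [ 573.5 -176.6]
fix [[536.8, -48.4], [635.9, -58.5]] len 99.61117034220028 perp dir -95.87150276696399
   centre [ 580.  -115.1]
fin end z45 [[573.6  -5.5]
 [585.8  -7. ]]
rightmost per row [(138, 150), (146, 149), (154, 151), (162, 153), (170, 156), (178, 156), (186, 159), (194, 180), (202, 194), (210, 196), (218, 196), (226, 167), (234, 168), (242, 170), (250, 170)]
blue right [(116, 44), (119, 67), (122, 74), (125, 82), (128, 84), (131, 39), (225, 0), (228, 2), (231, 6), (234, 7), (237, 7), (240, 8), (243, 10), (246, 10), (249, 11), (252, 12), (255, 13), (258, 14), (261, 119)]
blue rows by col [(0, 117, 261), (15, 117, 261), (30, 117, 261), (45, 118, 261), (60, 119, 261), (75, 123, 261), (90, 259, 261), (105, 259, 261)]
```

```bash
cat > m11.py <<'E'
from h import *
W=read_camera('wrist')
exec(open('m10.py').read().split("def rep")[1].join(['def rep','']).split("rep('pad'")[0])
rep('fix z0',[onz(W,u,0)[:2] for u in((158,133),(172.5,257.5))],.062,0)
print('fin z0',np.round(np.array([onz(W,u,0)[:2] for u in((213,188),(214,215))])*1000,1))
for th in('fixture','head','fin'):
    for d in place_of('wrist',th)[:3]: print(th,np.round(d['centre'],1),round(d['confidence'],2),np.round(onz(W,d['centre'],{'fixture':0,'head':.008,'fin':.03}[th])*1000,1))
g=proj(W,[.58,-.12,.01])[0]
for d in outline_of('wrist','fixture'):
    m=d['pixels'].astype(float)
    if np.hypot(*(np.array(d['centre'])-g))<70:
        ys,xs=np.nonzero(m);print(d['centre'],m.sum(),[(y,int(xs[ys==y].max())) for y in range(130,270,8) if (ys==y).any()])
        hm=sil(W,HEAD,[.58,-.122,.008,-1.66]);print(fit([(W,np.maximum(m,hm))],FIX+[HEAD[1]+[0,0,.008]],[.58,-.122,0,-1.66],0.))
E
python3 m11.py
```

```text
fix z0 [[538.0, -53.7], [642.6, -64.2]] len 105.05720336917565 perp dir -95.73301970185851
   centre [ 584.1 -120.7]
fin z0 [[584.7 -19.2]
 [607.5 -22.3]]
fixture [424.7 347.4] 0.67 [753.6 151.5   0. ]
head [ 80.6 197.7] 0.62 [ 581.8 -121.8    8. ]
fin [501.2 337.2] 0.91 [723.3 205.1  30. ]
fin [177.4 204.8] 0.65 [588.  -37.4  30. ]
[137.4, 187.0] 10559.0 [(138, 158), (146, 160), (154, 160), (162, 161), (170, 162), (178, 163), (186, 166), (194, 214), (202, 213), (210, 206), (218, 198), (226, 170), (234, 171), (242, 171), (250, 171), (258, 107)]
(array([ 0.5813, -0.1204, -1.6461]), np.float64(0.032))
```

Emit:
carry_out --rows "2.5 0 -30 0;0 0 -40 0;0 0 -35 0;0 0 -20 0;0 0 0 0;-0.7 -8 0 0;-0.7 -8 0 0;0 0 0 0;0 0 0 0" --claw 85

```text
t: 19.2
eef_pos: [0.5969, 0.0467, 0.0068]
tool_rot: [0.0, 0.042, 0.999, 0.0]
contact_force: [0.5, 0.6, -0.1]
gripper_width: 1.002
grasp_force: 0.0
```

Emit:
carry_out --rows "-0.4 -5 0 0;-0.5 -5 0 0;-0.4 -5 0 0;-0.5 -5 0 0;-0.4 -5 0 0;-0.5 -5 0 0;0 0 0 0;0 0 0 0"

```text
t: 20.2
eef_pos: [0.5942, 0.0176, 0.0064]
tool_rot: [0.0, 0.041, 0.999, 0.0]
contact_force: [0.5, 5.2, 0.2]
gripper_width: 0.997
grasp_force: 2.4
```

```bash
cat > m12.py <<'E'
from h import *
import sys
p0=[float(x) for x in sys.argv[1:4]]
o=get_obs();print(o['t'],np.round(o['eef_pos'],4),np.round(o['contact_force'],1))
W=read_camera('wrist');cv2.imwrite(f"pics/w_{o['t']:.1f}.png",W['img']);S=read_camera('scene')
M=FIX+[HEAD[1]+[0,0,.008]]
for n,r in(('wrist',W),('scene',S)):
    g=sil(r,FIX,[p0[0],p0[1],0,p0[2]])>.5
    best=None
    for d in outline_of(n,'fixture'):
        m=d['pixels']; ov=(m&g).sum()/max(m.sum(),1)
        if ov>.5:
            hm=sil(r,HEAD,[p0[0],p0[1],.008,p0[2]]);print(n,'fix',m.sum(),fit([(r,np.maximum(m.astype(float),hm))],M,[p0[0],p0[1],0,p0[2]],0.))
    for d in place_of(n,'fin'):
        P=onz(r,d['centre'],.03)
        if np.hypot(*(P[:2]-[p0[0]-.082*np.cos(p0[2]),p0[1]-.082*np.sin(p0[2])]))<.05: print(n,'fin',np.round(P[:2]*1000,1),'->centre',np.round(P[:2]*1000+82*np.array([np.cos(p0[2]),np.sin(p0[2])]),1))
    for d in place_of(n,'head')[:1]: print(n,'head',np.round(onz(r,d['centre'],.008)*1000,1))
    for d in place_of(n,'station')[:1]: print(n,'station',np.round(onz(r,d['centre'],0)*1000,1),round(d['confidence'],2))
E
python3 m12.py .581 -.14 -1.655
```

```text
20.2 [0.5942 0.0176 0.0064] [0.5 5.2 0.2]
wrist fix 17243 (array([ 0.5723, -0.1429, -1.7423]), np.float64(0.149))
wrist fin [586.2 -56.5] ->centre [ 579.3 -138.2]
wrist station [605.4 -80.1   0. ] 0.63
scene fix 455 (array([ 0.5818, -0.1429, -1.7386]), np.float64(0.261))
scene fin [584.4 -55.6] ->centre [ 577.5 -137.4]
scene head [ 580.3 -148.     8. ]
scene station [ 584.6 -181.1   -0. ] 0.83
```

Emit:
carry_out --rows "-0.4 -5 0 0;-0.4 -5 0 0;-0.5 -5 0 0;-0.5 -5 0 0;-0.2 -2 0 0;0 0 0 0;0 0 0 0"

```text
t: 21.58
eef_pos: [0.5919, -0.0049, 0.0063]
tool_rot: [-0.0, 0.042, 0.999, 0.0]
contact_force: [0.2, 5.4, 0.6]
gripper_width: 0.994
grasp_force: 2.5
```

Emit:
carry_out --rows "0.4 5 0 0;2 20 0 0;4 40 20 0;0 0 40 0;0 0 50 0;0 0 40 0;0 0 0 0;0 0 0 0;0 0 0 0"

```text
t: 22.7
eef_pos: [0.5972, 0.0599, 0.1548]
tool_rot: [-0.001, 0.042, 0.999, -0.0]
contact_force: [-0.4, -1.3, -1.1]
gripper_width: 0.995
grasp_force: 0.0
```

```bash
python3 m12.py .5785 -.162 -1.66; cat > m13.py <<'E'
from h import *
# pad via blue mask in wrist: boundary points -> rectangle fit on plane z=0 (visible edges)
W=read_camera('wrist');i=W['img'];hsv=cv2.cvtColor(i,cv2.COLOR_BGR2HSV);b=cv2.inRange(hsv,(105,110,25),(130,255,255))
g=proj(W,[.575,-.178,0])[0];print('pad centre px',g)
k,l,st,c=cv2.connectedComponentsWithStats(b)
for s in range(1,k):
    if st[s,4]>30: print(st[s].tolist())
ys,xs=np.nonzero(b)
for x in range(0,260,20):
    q=ys[xs==x]
    if len(q):print(x,q.min(),q.max(),np.round(onz(W,(x,q.min()-.5),0)[:2]*1000,1),np.round(onz(W,(x,q.max()+.5),0)[:2]*1000,1))
for y in range(90,300,10):
    q=xs[ys==y]
    if len(q):print('row',y,q.max(),np.round(onz(W,(q.max()+.5,y),0)[:2]*1000,1))
E
python3 m13.py
```

```text
22.7 [0.5972 0.0599 0.1548] [-0.4 -1.3 -1.1]
wrist fix 8421 (array([ 0.5779, -0.163 , -1.66  ]), np.float64(0.021))
wrist fin [584.9 -81.1] ->centre [ 577.6 -162.8]
wrist head [ 578.1 -163.9    8. ]
scene fix 911 (array([ 0.5768, -0.1649, -1.6542]), np.float64(0.062))
scene fin [576.  -85.8] ->centre [ 568.7 -167.5]
scene head [ 575.4 -180.1    8. ]
pad centre px [ 42.11000632 181.49402173]
[0, 110, 102, 15, 914]
[2, 242, 135, 5, 517]
0 110 124 [ 512.7 -193.4] [ 524.5 -197.6]
20 110 245 [ 514.1 -177. ] [ 632.6 -217.5]
40 111 246 [ 516.3 -160.9] [ 635.1 -199.4]
60 112 246 [ 518.5 -144.7] [ 636.7 -180.9]
80 113 246 [ 520.6 -128.6] [ 638.3 -162.5]
100 118 246 [ 526.  -113.2] [ 639.8 -144.1]
120 243 246 [ 637.5 -124.7] [ 641.4 -125.7]
row 110 25 [ 514.9 -172.6]
row 120 110 [ 528.7 -105.1]
```

```bash
cat > m14.py <<'E'
from h import *
W=read_camera('wrist');i=W['img'].astype(int)
sub=lambda ys,xs:None
for y in (114,117,120,123):
    print(y,[(x,i[y,x,0]-i[y,x,2],i[y,x].sum()//3) for x in range(96,124,2)])
for y in(243,245,248):
    print(y,[(x,i[y,x,0]-i[y,x,2],i[y,x].sum()//3) for x in range(124,150,2)])
for x in (60,90):
    print(x,'low',[(y,i[y,x,0]-i[y,x,2],i[y,x].sum()//3) for y in range(102,116)],'high',[(y,i[y,x,0]-i[y,x,2],i[y,x].sum()//3) for y in range(242,256)])
E
python3 m14.py
```

```text
114 [(96, np.int64(21), np.int64(42)), (98, np.int64(20), np.int64(44)), (100, np.int64(22), np.int64(42)), (102, np.int64(22), np.int64(45)), (104, np.int64(20), np.int64(45)), (106, np.int64(24), np.int64(45)), (108, np.int64(20), np.int64(42)), (110, np.int64(20), np.int64(45)), (112, np.int64(20), np.int64(45)), (114, np.int64(21), np.int64(48)), (116, np.int64(14), np.int64(54)), (118, np.int64(-8), np.int64(82)), (120, np.int64(-13), np.int64(87)), (122, np.int64(-8), np.int64(79))]
117 [(96, np.int64(22), np.int64(42)), (98, np.int64(23), np.int64(43)), (100, np.int64(24), np.int64(41)), (102, np.int64(23), np.int64(43)), (104, np.int64(20), np.int64(48)), (106, np.int64(22), np.int64(42)), (108, np.int64(22), np.int64(43)), (110, np.int64(23), np.int64(43)), (112, np.int64(18), np.int64(42)), (114, np.int64(24), np.int64(41)), (116, np.int64(19), np.int64(53)), (118, np.int64(-1), np.int64(73)), (120, np.int64(-11), np.int64(90)), (122, np.int64(-8), np.int64(79))]
120 [(96, np.int64(25), np.int64(38)), (98, np.int64(24), np.int64(43)), (100, np.int64(25), np.int64(35)), (102
[... 3573 characters left out ...]
nt64(17), np.int64(51)), (111, np.int64(22), np.int64(42)), (112, np.int64(20), np.int64(40)), (113, np.int64(23), np.int64(40)), (114, np.int64(22), np.int64(42)), (115, np.int64(26), np.int64(38))] high [(242, np.int64(0), np.int64(45)), (243, np.int64(29), np.int64(43)), (244, np.int64(46), np.int64(42)), (245, np.int64(46), np.int64(40)), (246, np.int64(30), np.int64(49)), (247, np.int64(11), np.int64(69)), (248, np.int64(-8), np.int64(95)), (249, np.int64(-15), np.int64(109)), (250, np.int64(-15), np.int64(110)), (251, np.int64(-14), np.int64(103)), (252, np.int64(-6), np.int64(94)), (253, np.int64(-7), np.int64(87)), (254, np.int64(-6), np.int64(88)), (255, np.int64(-2), np.int64(86))]
```

```bash
python3 - <<'E'
from h import *
W=read_camera('wrist')
w=lambda u:onz(W,u,0)[:2]*1000
L=[w((60,109.0)),w((90,109.0))];Lo=[w((60,103.5)),w((90,103.4))];H=[w((60,247.1)),w((90,247.05))];Ho=w((75,252.5));N=[w((117.0,114)),w((118.1,122)),w((137.7,245))]
for k,v in dict(L=L,Lo=Lo,H=H,Ho=Ho,N=N).items(): print(k,np.round(v,1).tolist())
d=N[2]-(N[0]+N[1])/2;a=np.degrees(np.arctan2(d[1],d[0]))-90
for nm,q in(('L',L),('H',H)):
    e=q[0]-q[1];print(nm,'dir',np.degrees(np.arctan2(e[1],e[0])))
print('near perp',a)
for aa in(np.radians(a),np.radians(-95.2)):
    x=np.array([np.cos(aa),np.sin(aa)]);y=np.array([-x[1],x[0]])
    l=np.mean([p@y for p in L]);h=np.mean([p@y for p in H]);n=np.mean([p@x for p in (N[0],N[1])])/2+N[2]@x/2
    print('blue width',h-l,'centre if blue len 156-(132-w)',x*(n+(156-(132-(h-l)))/2)+y*(l+h)/2)
    lo=np.mean([p@y for p in Lo]);print('outer width',Ho@y-lo)
E
```

```text
L [[516.6, -144.2], [518.6, -119.6]]
Lo [[512.3, -142.9], [514.3, -118.4]]
H [[637.4, -181.2], [639.7, -153.5]]
Ho [643.9, -168.9]
N [[524.4, -98.5], [530.8, -99.2], [641.4, -109.0]]
L dir -94.85511077301632
H dir -94.75844176006512
near perp -95.09927768925469
blue width 123.58982033553207 centre if blue len 156-(132-w) [ 575.59562805 -177.2302058 ]
outer width 133.47754762819602
blue width 123.63278939366319 centre if blue len 156-(132-w) [ 575.5454771 -177.2431499]
outer width 133.5239532738758
```

Emit:
carry_out --rows "-1 -10 -40 0;-1 -10 -40 0;-1 -10 -40 0;-1 -10 -20 0;-1 -10 -8 0;0 -6 0 0;0 0 0 0;0 0 0 0"

```text
t: 24.35
eef_pos: [0.5941, 0.0043, 0.0093]
tool_rot: [0.001, 0.042, 0.999, 0.0]
contact_force: [0.6, 0.5, 0.7]
gripper_width: 0.996
grasp_force: 0.0
```

Emit:
carry_out --rows "-0.6 -5 -2 0;-0.6 -5 0 0;-0.5 -5 0 0;-0.5 -5 0 0;-0.3 -3.3 0 0;0 0 0 0;0 0 0 0;0 0 0 0"

```text
t: 25.35
eef_pos: [0.5911, -0.0184, 0.0064]
tool_rot: [0.0, 0.041, 0.999, 0.001]
contact_force: [0.9, 5.7, 0.6]
gripper_width: 0.999
grasp_force: 2.6
```

Emit:
carry_out --rows "0.4 5 0 0;2 20 0 0;4 40 20 0;0 0 40 0;0 0 50 0;0 0 40 0;0 0 0 0;0 0 0 0;0 0 0 0"

```text
t: 26.48
eef_pos: [0.5961, 0.0456, 0.1548]
tool_rot: [-0.001, 0.042, 0.999, -0.0]
contact_force: [0.1, -0.3, -0.0]
gripper_width: 0.992
grasp_force: 0.0
```

```bash
python3 m12.py .5765 -.177 -1.66; python3 - <<'E'
from h import *
W=read_camera('wrist');T=read_camera('top');S=read_camera('scene')
a=W['img'][60:300,0:260];b=S['img'][90:230,170:320]
z=lambda m,h:cv2.resize(m,(int(m.shape[1]*h/m.shape[0]),h),interpolation=cv2.INTER_CUBIC)
c=np.hstack([z(a,400),z(b,340) if 0 else cv2.resize(b,(360,400))]);print(c.shape);cv2.imwrite('pics/fin.png',c)
E
```

```text
26.475 [0.5961 0.0456 0.1548] [ 0.1 -0.3 -0. ]
wrist fix 8008 (array([ 0.5767, -0.1761, -1.6545]), np.float64(0.049))
wrist fin [584.6 -94. ] ->centre [ 577.3 -175.7]
wrist head [ 589.8 -105.7    8. ]
scene fix 873 (array([ 0.5754, -0.1785, -1.6605]), np.float64(0.064))
scene fin [582.1 -96.2] ->centre [ 574.8 -177.8]
scene head [ 562.4 -190.6    8. ]
(400, 793, 3)
```

View pics/fin.png

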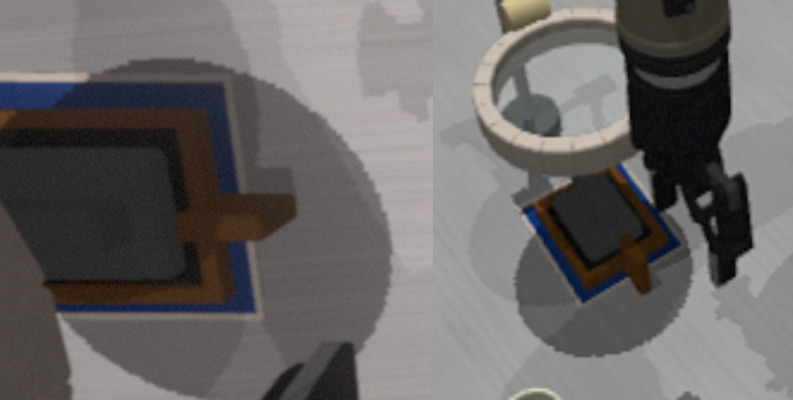

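The last crop shows the fixture square on the pad, border visible on every side in view, with the fin pointing left and the head still aboard. The fitted offset is about 1–2 mm, and the gripper is clear of everything.

```bash
python3 -c "
from station import *
print(hand_in())"
```

```text
the job is handed in; nothing more can be done
None
```

The job is handed in: the head lies rib up in the bronze fixture, which sits square on the blue pad about 1–2 mm off centre by my measurements, fin to the robot's left. I did the last 55 mm by pushing the fin end with an open finger, because the moves cannot lean the gripper. I saw no contact with the lamp, the keys or the crucible, though I did not re-check the last two at the end.

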